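Catch and close the propagator lid

TASK

The glazed lid of the grey propagator leans open, just past upright, against its stop. Tip it over with a finger so that it starts to fall shut on its own, catch it from below on your fingers before it lands, and lower it gently until it is fully shut, with no slam. Do not pinch the lid, and leave the pots and other things where they stand.

Things in the scene. Friction and masses are not known exactly. Their poses are not given: they have to be found in the camera images.
- lid (a joint): Lid angle, rad: 0 = fully shut, level; 1.72 = leaning open on its stop, as at the start. It balances at about 1.51; below that it falls shut, above it falls back on the stop. An oil-damped hinge slows the fall: let go at 1.40 it takes 3 to 5 s to come down and still lands at 0.55 to 0.9 rad/s unless caught. Lid mass 0.5 to 0.75 kg, 2.5 to 4.5 N at the lip; no spring, no catch.
- lid_hinge (a point): Middle of the hinge line, 102 mm above the bench, along the top of the case's rear wall. Its axes turn with the lid: y along the hinge, x from the lip to the hinge, z out of the lid's outer (green) face. Lid shut: z up and the axes are those of the case.
- lid_lip (a point): Middle of the lid's free front edge, on its underside, 210 mm from the hinge line; axes as lid_hinge. With the lid shut it is 102 mm above the bench and juts 26 mm clear of the case's front wall (20 mm clear of the plinth, which is only 22 mm high), so a finger slanting down can come under it from the front and lower it all the way.
- lid_pane (a point): Middle of the lid's upper face; axes as lid_hinge. The lid is 210 x 380 mm and 14 mm thick: a bare aluminium frame 8 mm thick below (front bar 45 mm deep), a green frame 6 mm thick above it, its front edge set back 4 mm, and a clear pane in both.
- case: Propagator case, fixed to the bench: grey open-topped box 180 x 360 x 100 mm, walls 8 mm, on a black plinth 192 x 372 x 22 mm. Origin under its centre, z up; its -x side is the front (lip side), which faces about to the robot's right (within some 35 deg); the hinge line is at x = +94 mm. Lid shut, the lid overhangs its sides by 10 mm.
- pot_in_a_mid (a point): Centre of a small black pot with a seedling, 56 mm wide, 58 mm tall, standing inside the case at its right front
- pot_in_b_mid (a point): Centre of a small black pot with a seedling, 56 mm wide, 58 mm tall, standing inside the case at its right rear
- pot_left_mid (a point): Centre of a black pot with a plant, 90 mm wide, 85 mm tall, on the bench behind the case
- pot_right_mid (a point): Centre of a black pot with a plant, 90 mm wide, 85 mm tall, on the bench to the robot's right
- spray_mid (a point): White and green spray bottle, 76 mm wide, 193 mm tall; point 90 mm up
- label_tub_mid (a point): Blue tub of plant labels, 84 mm wide, 85 mm tall (labels to 140 mm); point 43 mm up
- trowel_mid (a point): Hand trowel lying on the bench, 320 mm long; point at the front of its wooden handle, 14 mm up

How it is judged:
By the outcome, as a careful person would: the job done as asked, in the order asked, and still so for the second after the job is handed in, with the robot touching nothing.
It also fails if it takes over 67 s, if anything falls off the work surface, if the arm or the gripper's body presses on something with over 40 N, if the wrist force passes 120 N, or if a joint passes its speed limit or range.

ROBOT

A 7-joint arm with a two-finger parallel gripper is mounted at the origin on the work surface. World frame = base frame: x ahead of the robot, y to its left, z up, the work surface at z = 0. Lengths are in m, angles in rad, forces in N, time in s.
With the tool pointing down it reaches from about 0.425 to 0.95 m from the base axis. Payload 4.7 kg.
Tool frame: the origin (TCP) lies on the centre line of the jaws, within the pads' length; the fingertips stand 14 mm ahead of it and the grasp point (between the pads) lies 5 mm behind it (robot.tips_ahead is the distance from the TCP to the fingertips, in m); z points along the fingers, y is the line along which they close (so a half turn about z gives the same grasp; the last joint's range is limited). The gripper opens to 87 mm and grips with 3 to 60 N. Pads are 19 mm wide; open, the fingers measure 117 mm over their backs; the gripper's body (75 mm by 190 mm) begins 51 mm behind the grasp point.
Start: joints at [-1.335, 0.469, -0.049, 1.532, 0.024, 1.141, -0.082], TCP at [0.177, 0.652, 0.237] pointing down, gripper open.
Joint ranges: [-2.59, 2.59], [-0.33, 1.99], [-1.39, 1.29], [0.1, 2.45], [-1.04, 4.18], [0.21, 1.99], [-2.66, 2.66]. Speed limits (rad/s): [2.57, 2.57, 3.14, 3.14, 3.14, 3.14, 3.14].

INTERFACE

Orientations are given as a 3x3 rotation matrix whose columns are the frame's x, y, z axes.
In Python, from rig import observe, vision, job_done, robot gives the robot as it stands. The module is installed in compiled form; this text tells all that it offers.
- The arm moves only by the tool drive_tool, never from a script. Its argument "increments" is one flat list of numbers, 7 for each row, row after row: the shift along the tool's x, y, z in m, then the turn, a rotation vector about the tool's x, y, z in rad, then the opening, from 0 (shut) to 1 (fully open). In form: [tx, ty, tz, ax, ay, az, jaw, tx, ty, tz, ax, ay, az, jaw, ...]. A call has 1 to 10 rows; each row shifts and turns the commanded pose from where the row before left it, along the tool's axes as they then stand; what a row does not reach is not made up. A row lasts 1/8 s, in which the tool goes at most 62.5 mm and 10.7 degrees, less where a joint would pass 70% of its speed; a pose out of reach is approached as far as the arm can. A call with a gripper value outside its range is refused whole. The fingers move at their own pace and stop on an object; "grip_force" is the grip in N (left out, the last holds). Time passes only in rows, so rows that do not move let the fingers close. It gives the time, the measured TCP pose, the force, the opening and the grip force at its end, in the units of the state.
- observe(): the state, without advancing time (a new reading comes with each control period).
- vision.get_image(name): name is "scene" or "top" or "wrist"; returns the picture (400x640x3 uint8, red, green, blue); there is no depth.
- vision.camera_model(name): a dict with "fx", "fy", "cx", "cy" (pixels), "R" (3x3) and "t" (3): a world point X has camera coordinates R X + t. Camera axes: x right, y down, z forward; pixel columns grow to the right and rows downward; lengths in m; the calibration is good to about 2 mm. A picture is of the moment at which its call begins: read the wrist's pose just before it. camera_model takes no time and is no camera call; for the wrist camera it gives the pose at the moment of the call.
- job_done(): hands the job in; it is judged then, once.
The state is a dict: "time": time; "joints": joint angles; "joint_vel": joint speeds; "effort": joint torques, N m; "eef_pos": TCP position; "eef_rot": TCP orientation; "force": force on the tool from outside, world axes, zero at the start; "wrist_torque": the same for the moment, N m; "finger_gap": finger opening in m; "finger_force": force on a finger pad.
Only numpy, scipy, OpenCV 4.12 (cv2) and the standard library are available. Lean on these libraries where they do the work, as an engineer would, in place of code of your own. Each camera call takes 0.05 s, during which the arm holds its last target. There are 200 camera calls.

## Working session

There is one attempt and no reset: what is moved stays moved. The work goes in short steps, Python scripts to look and compute and a tool call to move; the robot and the scene stay as the last step left them, time stands still between calls to the robot, and variables do not carry over. Pictures are saved under pics/ and viewed, at most 10 in all, crops included, and the job is handed in when it is done.

Besides the shell and the picture viewer there is one more tool, called by a JSON object that holds its "name" and its "arguments", one argument or row to a line. drive_tool: Moves the arm, as the interface text tells. Its arguments: {"type":"object","properties":{"increments":{"type":"array"},"grip_force":{"type":"number"}},"required":["increments"]}

```bash
mkdir -p pics; python3 - <<'E'
from rig import observe, vision, robot
import cv2,numpy as np
for n in ("scene","top"):
    im=vision.get_image(n); cv2.imwrite(f"pics/{n}0.png",im[:,:,::-1])
    m=vision.camera_model(n); print(n,{k:np.round(v,4).tolist() for k,v in m.items()})
s=observe(); print(s["time"],np.round(s["eef_pos"],3),np.round(s["eef_rot"],3).tolist(),s["force"])
E
```

```text
scene {'fx': 372.3419, 'fy': 372.3419, 'cx': 317.4651, 'cy': 199.7091, 'R': [[0.6288, 0.7776, -0.0045], [0.5475, -0.4468, -0.7076], [-0.5522, 0.4424, -0.7066]], 't': [-0.326, -0.2502, 1.4828]}
top {'fx': 516.8826, 'fy': 516.8826, 'cx': 329.2215, 'cy': 200.11, 'R': [[-0.021, -0.9998, -0.0075], [-0.9899, 0.0219, -0.1404], [0.1405, 0.0045, -0.9901]], 't': [-0.0152, 0.5464, 1.2629]}
0.1 [0.177 0.651 0.236] [[-0.965, 0.262, -0.0], [0.262, 0.965, -0.002], [-0.0, -0.002, -1.0]] [-0.69754382 -0.57787474 -0.72516211]
```

View pics/scene0.png

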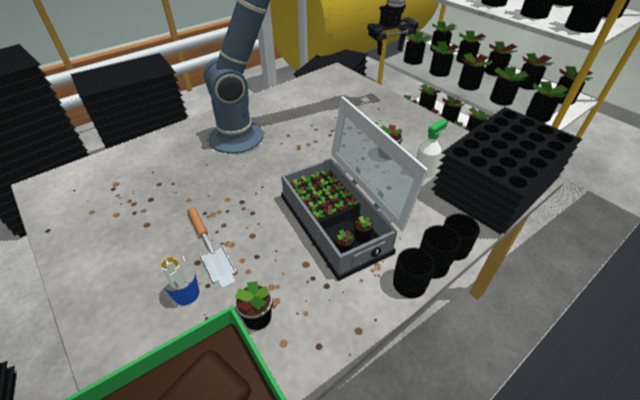

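View pics/top0.png

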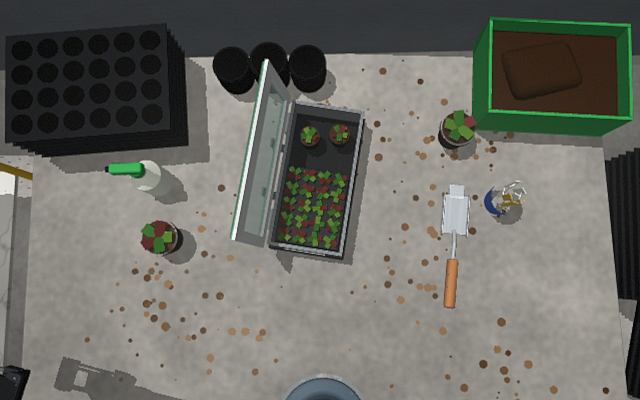

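The scene view shows the lid open, leaning to the robot's left, with the case in the middle. In the top view the case rim corners are at about (364,109), (344,258), (270,247) and the lid's lip edge runs (265,60)-(234,240). I'll refine these on a zoomed crop.

```bash
python3 - <<'E'
import cv2
im=cv2.imread("pics/top0.png")[50:270,220:380]
cv2.imwrite("pics/c1.png",cv2.resize(im,None,fx=2.7,fy=2.7,interpolation=cv2.INTER_CUBIC))
E
cat > h.py <<'E'
from rig import observe, vision, robot, job_done
import numpy as np
def ray(n,u,v,z):
    m=vision.camera_model(n);R=np.array(m["R"]);t=np.array(m["t"])
    d=R.T@np.array([(u-m["cx"])/m["fx"],(v-m["cy"])/m["fy"],1]);c=-R.T@t
    return c+d*(z-c[2])/d[2]
def proj(n,X):
    m=vision.camera_model(n);p=np.array(m["R"])@X+np.array(m["t"])
    return m["fx"]*p[0]/p[2]+m["cx"],m["fy"]*p[1]/p[2]+m["cy"]
E
python3 - <<'E'
from h import *
P=[ray("top",u,v,.1) for u,v in [(364,109),(344,258),(270,247),(290,103)]]
for p in P: print(p.round(4))
for i in range(4): print(np.linalg.norm(P[i]-P[i-3]).round(4), np.arctan2(*(P[i-3]-P[i])[1::-1]).round(3))
for u,v in [(460,130),(505,200),(455,215)]: print(ray("top",u,v,.05).round(3))
E
```

```text
[ 0.7614 -0.1175  0.1   ]
[ 0.3985 -0.0592  0.1   ]
[0.4281 0.1153 0.1   ]
[0.781  0.0643 0.1   ]
0.3676 2.982
0.1771 1.403
0.3566 -0.144
0.1828 -1.678
[ 0.717 -0.363  0.05 ]
[ 0.535 -0.464  0.05 ]
[ 0.5   -0.338  0.05 ]
```

View pics/c1.png

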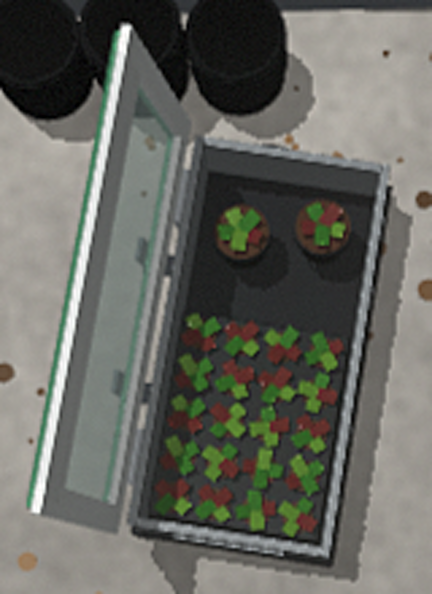

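The crop shows the rim corners at about (364.1,111.1), (342.2,254.8), (271.1,245.2), (294.1,101.9). The lip corners are at about (267,60) and (234,240).

```bash
python3 - <<'E'
from h import *
import cv2
uv=[(364.1,111.1),(342.2,254.8),(271.1,245.2),(294.1,101.9)]
P=np.array([ray("top",u,v,.1) for u,v in uv])[:,:2]
# case corners: front(-x). rear dir ~ +y world; case z up => case y = z x x
ex=P[2]+P[3]-P[0]-P[1]; ex/=np.linalg.norm(ex); ey=np.array([-ex[1],ex[0]])
e2=P[1]-P[0]+P[2]-P[3]; e2/=np.linalg.norm(e2); print(ex,ey,e2)
L=np.array([[-.09,-.18],[-.09,.18],[.09,.18],[.09,-.18]])
if ey@e2<0: L[:,1]*=-1
U,S,V=np.linalg.svd((L-L.mean(0)).T@(P-P.mean(0))); R=V.T@U.T; c=P.mean(0)-R@L.mean(0)
print("R",R,"yaw",np.arctan2(R[1,0],R[0,0]),"c",c,"res",(P-(L@R.T+c)).round(4).tolist())
# check: lip at 1.72
for y in(-.19,.19):
    for th,n in((1.72,"lip"),):
        X=np.r_[c+R@[.094-.21*np.cos(th),y],.102+.21*np.sin(th)]
        print(X.round(3),np.round(proj("top",X),1),np.round(proj("scene",X),1))
for x in(-.09,.09):
  for y in (-.18,.18):
    X=np.r_[c+R@[x,y],.1]; print(X.round(3),np.round(proj("top",X),1),np.round(proj("scene",X),1))
E
```

```text
[0.15629743 0.98771004] [-0.98771004  0.15629743] [-0.98544095  0.17001806]
R [[ 0.16735074 -0.98589742]
 [ 0.98589742  0.16735074]] yaw 1.402654428673048 c [ 0.59453336 -0.00147887] res [[-0.0008, 0.0028], [0.0041, 0.0049], [0.0002, -0.0047], [-0.0035, -0.003]]
[0.803 0.09  0.31 ] [269.   60.1] [424.6 169.4]
[0.428 0.154 0.31 ] [237.6 242. ] [338.3  96.5]
[ 0.757 -0.12   0.1  ] [365.2 110.7] [339.6 257.9]
[ 0.402 -0.06   0.1  ] [344.3 256.5] [278.9 176. ]
[0.787 0.057 0.1  ] [292.9 100.6] [396.5 231. ]
[0.432 0.117 0.1  ] [269.1 245.3] [328.6 158.1]
```

```bash
cat >> h.py <<'E'
from scipy.spatial.transform import Rotation as Ro, Slerp
C=np.array([.595,.002]);YAW=1.403
ex=np.array([np.cos(YAW),np.sin(YAW),0]);ey=np.array([-ex[1],ex[0],0]);ez=np.array([0,0,1.])
def rot(phi): # tool x=ex,y=-ey,z=down, then phi about tool y
    return np.c_[ex,-ey,-ez]@Ro.from_rotvec([0,phi,0]).as_matrix()
def W(x,y,z): return np.r_[C,0]+ex*x+ey*y+ez*z
def incase(p): d=np.asarray(p)-np.r_[C,0]; return np.array([d@ex,d@ey,p[2]])
def plan(wps,start=None):
    """wps: (x,y,z,phi,rows) TCP in the case frame; prints tool-frame rows"""
    s=observe(); p=np.array(s["eef_pos"]);R=np.array(s["eef_rot"])
    if start is not None: p=W(*start[:3]);R=rot(start[3])
    for x,y,z,f,n in wps:
        p1=W(x,y,z);sl=Slerp([0,1],Ro.from_matrix([R,rot(f)]));p0=p
        for k in range(n):
            pn=p0+(p1-p0)*(k+1)/n;Rn=sl((k+1)/n).as_matrix()
            t=R.T@(pn-p);a=Ro.from_matrix(R.T@Rn).as_rotvec()
            print(*np.round(np.r_[t,a],3),0,sep=", ");p=pn;R=Rn
        print("--",p.round(3))
def st():
    s=observe();print("t",round(s["time"],2),"case",incase(s["eef_pos"]).round(4),"F",np.round(s["force"],2),"phi",np.round(Ro.from_matrix(rot(0).T@np.array(s["eef_rot"])).as_rotvec(),3),"j",np.round(s["joints"],2))
E
python3 - <<'E'
from h import *
st()
p=np.array([.5,.42,.42]);q=incase(p)
plan([(q[0],q[1],.42,0,9),(.19,0,.44,0,5),(-.2,0,.42,0,7),(-.2,0,.30,.785,5)])
E
```

```text
t 0.1 case [0.57   0.521  0.2356] F [-0.7  -0.58 -0.73] phi [ 1.000e-03 -1.000e-03 -1.474e+00] j [-1.33  0.47 -0.05  1.53  0.02  1.14 -0.08]
-0.041, -0.015, -0.02, -0.0, 0.0, 0.164, 0
-0.043, -0.008, -0.02, -0.0, 0.0, 0.164, 0
-0.044, -0.001, -0.02, -0.0, 0.0, 0.164, 0
-0.044, 0.006, -0.02, -0.0, 0.0, 0.164, 0
-0.042, 0.013, -0.02, -0.0, 0.0, 0.164, 0
-0.04, 0.02, -0.02, -0.0, 0.0, 0.164, 0
-0.036, 0.026, -0.02, -0.0, 0.0, 0.164, 0
-0.031, 0.031, -0.02, -0.0, 0.0, 0.164, 0
-0.026, 0.036, -0.02, -0.0, 0.0, 0.164, 0
-- [0.5  0.42 0.42]
-0.041, 0.033, -0.004, 0.0, -0.0, 0.0, 0
-0.041, 0.033, -0.004, 0.0, -0.0, 0.0, 0
-0.041, 0.033, -0.004, 0.0, -0.0, 0.0, 0
-0.041, 0.033, -0.004, 0.0, -0.0, 0.0, 0
-0.041, 0.033, -0.004, 0.0, -0.0, 0.0, 0
-- [0.627 0.189 0.44 ]
-0.056, -0.0, 0.003, 0.0, 0.0, 0.0, 0
-0.056, -0.0, 0.003, 0.0, 0.0, 0.0, 0
-0.056, -0.0, 0.003, 0.0, 0.0, 0.0, 0
-0.056, 0.0, 0.003, 0.0, 0.0, 0.0, 0
-0.056, -0.0, 0.003, 0.0, 0.0, 0.0, 0
-0.056, -0.0, 0.003, 0.0, 0.0, 0.0, 0
-0.056, -0.0, 0.003, 0.0, 0.0, 0.0, 0
-- [ 0.562 -0.195  0.42 ]
-0.0, 0.0, 0.024, 0.0, 0.157, 0.0, 0
-0.004, 0.0, 0.024, 0.0, 0.157, -0.0, 0
-0.007, 0.0, 0.023, -0.0, 0.157, 0.0, 0
-0.011, -0.0, 0.021, 0.0, 0.157, -0.0, 0
-0.014, 0.0, 0.019, -0.0, 0.157, -0.0, 0
-- [ 0.562 -0.195  0.3  ]
```

{"name": "drive_tool", "arguments": {
  "increments": [-0.041, -0.015, -0.02, 0, 0, 0.164, 0, -0.043, -0.008, -0.02, 0, 0, 0.164, 0, -0.044, -0.001, -0.02, 0, 0, 0.164, 0, -0.044, 0.006, -0.02, 0, 0, 0.164, 0, -0.042, 0.013, -0.02, 0, 0, 0.164, 0, -0.04, 0.02, -0.02, 0, 0, 0.164, 0, -0.036, 0.026, -0.02, 0, 0, 0.164, 0, -0.031, 0.031, -0.02, 0, 0, 0.164, 0, -0.026, 0.036, -0.02, 0, 0, 0.164, 0]
}}

```text
time: 1.23
eef_pos: [0.5004, 0.4194, 0.4167]
eef_rot: [[0.174, 0.985, -0.001], [0.985, -0.174, -0.0], [-0.0, -0.001, -1.0]]
force: [-0.3, -0.2, 0.1]
finger_gap: 0.0052
finger_force: 0.0
```

{"name": "drive_tool", "arguments": {
  "increments": [-0.041, 0.033, -0.004, 0, 0, 0, 0, -0.041, 0.033, -0.004, 0, 0, 0, 0, -0.041, 0.033, -0.004, 0, 0, 0, 0, -0.041, 0.033, -0.004, 0, 0, 0, 0, -0.041, 0.033, -0.004, 0, 0, 0, 0, 0, 0, 0, 0, 0, 0, 0]
}}

```text
time: 1.98
eef_pos: [0.6294, 0.1841, 0.4366]
eef_rot: [[0.179, 0.984, 0.001], [0.984, -0.179, -0.003], [-0.003, 0.001, -1.0]]
force: [-0.6, -0.5, -1.2]
finger_gap: 0.0003
finger_force: 0.0
```

```bash
python3 - <<'E'
from h import *
st(); plan([(-.2,0,.42,0,7),(-.2,0,.30,.785,6)])
E
```

```text
t 1.98 case [ 0.1853 -0.0035  0.4366] F [-0.65 -0.54 -1.2 ] phi [-0.001 -0.003  0.012] j [-0.67  0.36  0.47  1.29 -0.16  1.53 -0.39]
-0.055, 0.0, 0.003, 0.0, 0.0, -0.002, 0
-0.055, 0.0, 0.003, 0.0, 0.0, -0.002, 0
-0.055, -0.0, 0.002, 0.0, 0.0, -0.002, 0
-0.055, -0.0, 0.002, 0.0, 0.0, -0.002, 0
-0.055, -0.0, 0.002, 0.0, 0.0, -0.002, 0
-0.055, -0.0, 0.002, 0.0, 0.0, -0.002, 0
-0.055, -0.0, 0.002, 0.0, 0.0, -0.002, 0
-- [ 0.562 -0.195  0.42 ]
0.0, -0.0, 0.02, -0.0, 0.131, -0.0, 0
-0.003, -0.0, 0.02, -0.0, 0.131, 0.0, 0
-0.005, -0.0, 0.019, -0.0, 0.131, 0.0, 0
-0.008, -0.0, 0.018, 0.0, 0.131, 0.0, 0
-0.01, 0.0, 0.017, 0.0, 0.131, -0.0, 0
-0.012, 0.0, 0.016, -0.0, 0.131, -0.0, 0
-- [ 0.562 -0.195  0.3  ]
```

{"name": "drive_tool", "arguments": {
  "increments": [-0.055, 0, 0.002, 0, 0, 0, 0, -0.055, 0, 0.002, 0, 0, 0, 0, -0.055, 0, 0.002, 0, 0, 0, 0, -0.055, 0, 0.002, 0, 0, 0, 0, -0.055, 0, 0.002, 0, 0, 0, 0, -0.055, 0, 0.002, 0, 0, 0, 0, -0.055, 0, 0.002, 0, 0, 0, 0]
}}

```text
time: 2.85
eef_pos: [0.5621, -0.1893, 0.4221]
eef_rot: [[0.167, 0.986, -0.0], [0.986, -0.167, 0.001], [0.001, -0.0, -1.0]]
force: [0.1, 0.1, 0.7]
finger_gap: 0.0003
finger_force: 0.0
```

{"name": "drive_tool", "arguments": {
  "increments": [0, 0, 0.02, 0, 0.131, 0, 0, -0.003, 0, 0.02, 0, 0.131, 0, 0, -0.005, 0, 0.019, 0, 0.131, 0, 0, -0.008, 0, 0.018, 0, 0.131, 0, 0, -0.01, 0, 0.017, 0, 0.131, 0, 0, -0.012, 0, 0.016, 0, 0.131, 0, 0, 0, 0, 0, 0, 0, 0, 0]
}}

```text
time: 3.72
eef_pos: [0.5611, -0.19, 0.2997]
eef_rot: [[0.127, 0.985, 0.116], [0.695, -0.172, 0.699], [0.708, -0.008, -0.706]]
force: [0.1, -0.1, 0.8]
finger_gap: 0.0007
finger_force: 0.0
```

```bash
python3 - <<'E'
from h import *
import cv2
st()
# final shut pose: contact at s=-6mm from TCP along finger on upper face
def under(th,e,phi,gap=0):
    "TCP with the lip edge on the finger's upper face, tips e beyond"
    z=np.array([np.sin(phi),-np.cos(phi)]);x=np.array([np.cos(phi),np.sin(phi)])
    l=np.array([.094-.21*np.cos(th),.102+.21*np.sin(th)])
    return l-x*(.0095+gap)+z*(e-.014)
for th in (0,.3,.6,.8): print(th,under(th,.02,.785))
p=under(0,.02,.785,.004);print(p)
plan([(p[0]-.05,0,p[1]+.0,.785,5),(p[0],0,p[1],.785,2)])
E
```

```text
t 3.73 case [-0.195   0.0014  0.2997] F [ 0.11 -0.11  0.77] phi [0.006 0.787 0.008] j [ 0.23  0.5   0.51  1.62 -0.87  1.63  0.78]
0 [-0.11847924  0.09104083]
0.3 [-0.1090999   0.15310007]
0.6 [-0.08179972  0.20961575]
0.8 [-0.05478765  0.24168561]
[-0.12130879  0.08821353]
-0.027, 0.001, 0.033, -0.0, -0.0, -0.002, 0
-0.027, 0.001, 0.033, -0.0, -0.0, -0.002, 0
-0.027, 0.0, 0.033, -0.0, -0.0, -0.002, 0
-0.027, 0.0, 0.033, -0.0, -0.0, -0.002, 0
-0.027, 0.0, 0.033, -0.0, -0.0, -0.002, 0
-- [ 0.566 -0.167  0.088]
0.018, 0.0, 0.018, 0.0, 0.0, -0.0, 0
0.018, 0.0, 0.018, 0.0, 0.0, 0.0, 0
-- [ 0.575 -0.118  0.088]
```

{"name": "drive_tool", "arguments": {
  "increments": [-0.027, 0.001, 0.033, 0, 0, 0, 0, -0.027, 0.001, 0.033, 0, 0, 0, 0, -0.027, 0, 0.033, 0, 0, 0, 0, -0.027, 0, 0.033, 0, 0, 0, 0, -0.027, 0, 0.033, 0, 0, 0, 0, 0.018, 0, 0.018, 0, 0, 0, 0, 0.018, 0, 0.018, 0, 0, 0, 0, 0, 0, 0, 0, 0, 0, 0]
}}

```text
time: 4.72
eef_pos: [0.5784, -0.1144, 0.0945]
eef_rot: [[0.112, 0.987, 0.118], [0.696, -0.163, 0.699], [0.709, 0.004, -0.705]]
force: [-0.3, 0.5, 0.4]
finger_gap: 0.0005
finger_force: 0.0
```

```bash
python3 - <<'E'
from h import *
import cv2
st()
cv2.imwrite("pics/w1.png",vision.get_image("wrist")[:,:,::-1])
plan([(-.2,0,.30,.5,5),(-.2,0,.43,0,4),(.19,0,.43,0,8),(.18,0,.30,0,4)])
E
```

```text
t 4.72 case [-0.1175 -0.0031  0.0945] F [-0.25  0.55  0.45] phi [-0.002  0.788 -0.006] j [ 0.22  0.69  0.35  1.82 -1.01  1.28  1.  ]
0.018, -0.0, -0.04, 0.0, -0.057, 0.001, 0
0.015, -0.001, -0.041, 0.0, -0.057, 0.001, 0
0.013, -0.001, -0.042, 0.0, -0.057, 0.001, 0
0.011, -0.001, -0.043, 0.0, -0.057, 0.001, 0
0.008, -0.001, -0.043, 0.0, -0.057, 0.001, 0
-- [ 0.562 -0.195  0.3  ]
0.016, 0.0, -0.029, 0.0, -0.125, 0.0, 0
0.012, -0.0, -0.03, -0.0, -0.125, 0.0, 0
0.008, -0.0, -0.031, -0.0, -0.125, -0.0, 0
0.004, 0.0, -0.032, 0.0, -0.125, 0.0, 0
-- [ 0.562 -0.195  0.43 ]
0.049, -0.0, -0.0, 0.0, 0.0, 0.0, 0
0.049, -0.0, -0.0, 0.0, 0.0, 0.0, 0
0.049, 0.0, -0.0, 0.0, 0.0, 0.0, 0
0.049, -0.0, -0.0, 0.0, 0.0, 0.0, 0
0.049, -0.0, -0.0, 0.0, 0.0, 0.0, 0
0.049, 0.0, -0.0, 0.0, 0.0, 0.0, 0
0.049, -0.0, -0.0, 0.0, 0.0, 0.0, 0
0.049, -0.0, -0.0, 0.0, 0.0, 0.0, 0
-- [0.627 0.189 0.43 ]
-0.002, 0.0, 0.033, -0.0, -0.0, 0.0, 0
-0.002, -0.0, 0.032, -0.0, -0.0, 0.0, 0
-0.003, -0.0, 0.032, -0.0, -0.0, 0.0, 0
-0.002, 0.0, 0.033, -0.0, -0.0, 0.0, 0
-- [0.625 0.179 0.3  ]
```

View pics/w1.png

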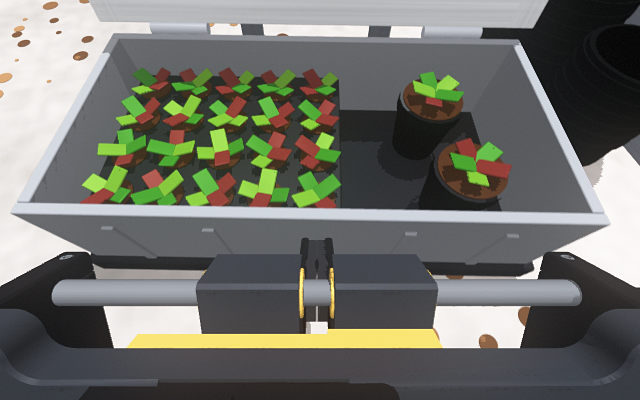

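The wrist view shows the closed fingers in front of the case, centred on it, with the front rim running (15,212)-(607,220), so the pose estimate is good. Joint 5 is close to its limit, so I'll try a steeper finger.

{"name": "drive_tool", "arguments": {
  "increments": [0, 0, 0, 0, -0.083, 0, 0, 0, 0, 0, 0, -0.083, 0, 0, -0.01, 0, 0.007, 0, 0, 0, 0, 0, 0, 0, 0, 0, 0, 0]
}}

```text
time: 5.28
eef_pos: [0.5752, -0.1238, 0.079]
eef_rot: [[0.139, 0.985, 0.098], [0.802, -0.171, 0.573], [0.581, -0.001, -0.814]]
force: [0.1, -0.6, 0.1]
finger_gap: 0.0005
finger_force: 0.0
```

```bash
python3 - <<'E'
from h import *
st()
plan([(-.2,0,.30,.5,5),(-.2,0,.43,0,4),(.19,0,.43,0,8),(.18,0,.285,0,4)])
E
```

```text
t 5.28 case [-0.1273 -0.0015  0.079 ] F [ 0.13 -0.56  0.06] phi [0.    0.62  0.004] j [ 0.14  0.66  0.41  1.85 -0.94  1.15  0.94]
0.014, -0.0, -0.044, 0.0, -0.024, -0.001, 0
0.013, -0.0, -0.045, 0.0, -0.024, -0.001, 0
0.012, -0.0, -0.045, 0.0, -0.024, -0.001, 0
0.011, -0.0, -0.045, 0.0, -0.024, -0.001, 0
0.01, -0.0, -0.046, 0.0, -0.024, -0.001, 0
-- [ 0.562 -0.195  0.3  ]
0.016, 0.0, -0.029, -0.0, -0.125, -0.0, 0
0.012, 0.0, -0.03, 0.0, -0.125, 0.0, 0
0.008, 0.0, -0.031, 0.0, -0.125, -0.0, 0
0.004, 0.0, -0.032, 0.0, -0.125, 0.0, 0
-- [ 0.562 -0.195  0.43 ]
0.049, -0.0, -0.0, -0.0, 0.0, 0.0, 0
0.049, -0.0, -0.0, -0.0, 0.0, 0.0, 0
0.049, 0.0, -0.0, -0.0, 0.0, 0.0, 0
0.049, -0.0, -0.0, -0.0, 0.0, 0.0, 0
0.049, -0.0, -0.0, -0.0, 0.0, 0.0, 0
0.049, 0.0, -0.0, -0.0, 0.0, 0.0, 0
0.049, -0.0, -0.0, -0.0, 0.0, 0.0, 0
0.049, -0.0, -0.0, -0.0, 0.0, 0.0, 0
-- [0.627 0.189 0.43 ]
-0.002, 0.0, 0.036, -0.0, -0.0, 0.0, 0
-0.002, -0.0, 0.036, -0.0, -0.0, 0.0, 0
-0.003, -0.0, 0.036, -0.0, -0.0, 0.0, 0
-0.002, 0.0, 0.036, -0.0, -0.0, 0.0, 0
-- [0.625 0.179 0.285]
```

Good reach at tilt 0.62. I'll go up, over and down behind the lid.

{"name": "drive_tool", "arguments": {
  "increments": [0.014, 0, -0.044, 0, -0.024, 0, 0, 0.013, 0, -0.045, 0, -0.024, 0, 0, 0.012, 0, -0.045, 0, -0.024, 0, 0, 0.011, 0, -0.045, 0, -0.024, 0, 0, 0.01, 0, -0.046, 0, -0.024, 0, 0, 0.016, 0, -0.029, 0, -0.125, 0, 0, 0.012, 0, -0.03, 0, -0.125, 0, 0, 0.008, 0, -0.031, 0, -0.125, 0, 0, 0.004, 0, -0.032, 0, -0.125, 0, 0]
}}

```text
time: 6.4
eef_pos: [0.5632, -0.194, 0.4321]
eef_rot: [[0.172, 0.985, -0.001], [0.985, -0.172, -0.003], [-0.004, -0.001, -1.0]]
force: [0.6, -0.3, -0.1]
finger_gap: 0.0004
finger_force: 0.0
```

{"name": "drive_tool", "arguments": {
  "increments": [0.049, 0, 0, 0, 0, 0, 0, 0.049, 0, 0, 0, 0, 0, 0, 0.049, 0, 0, 0, 0, 0, 0, 0.049, 0, 0, 0, 0, 0, 0, 0.049, 0, 0, 0, 0, 0, 0, 0.049, 0, 0, 0, 0, 0, 0, 0.049, 0, 0, 0, 0, 0, 0, 0.049, 0, 0, 0, 0, 0, 0, 0, 0, 0, 0, 0, 0, 0]
}}

```text
time: 7.52
eef_pos: [0.6298, 0.1984, 0.4287]
eef_rot: [[0.163, 0.987, -0.004], [0.987, -0.163, 0.0], [-0.0, -0.004, -1.0]]
force: [-0.1, -0.0, 0.1]
finger_gap: 0.0005
finger_force: 0.0
```

```bash
python3 - <<'E'
from h import *
st()
plan([(.183,0,.285,0,4),(.125,0,.285,0,8)])
E
```

```text
t 7.53 case [ 0.1994 -0.0015  0.4287] F [-0.12 -0.05  0.1 ] phi [ 0.004 -0.    -0.004] j [-0.69  0.37  0.48  1.29 -0.17  1.52 -0.39]
-0.004, -0.0, 0.036, -0.001, 0.0, 0.001, 0
-0.004, -0.0, 0.036, -0.001, 0.0, 0.001, 0
-0.004, -0.0, 0.036, -0.001, 0.0, 0.001, 0
-0.004, -0.0, 0.036, -0.001, 0.0, 0.001, 0
-- [0.626 0.182 0.285]
-0.007, -0.0, 0.0, 0.0, 0.0, 0.0, 0
-0.007, 0.0, 0.0, 0.0, 0.0, 0.0, 0
-0.007, 0.0, 0.0, 0.0, 0.0, 0.0, 0
-0.007, -0.0, 0.0, 0.0, 0.0, 0.0, 0
-0.007, -0.0, 0.0, 0.0, 0.0, 0.0, 0
-0.007, 0.0, 0.0, 0.0, 0.0, 0.0, 0
-0.007, 0.0, 0.0, 0.0, 0.0, 0.0, 0
-0.007, -0.0, 0.0, 0.0, 0.0, 0.0, 0
-- [0.616 0.125 0.285]
```

{"name": "drive_tool", "arguments": {
  "increments": [-0.004, 0, 0.036, 0, 0, 0, 0, -0.004, 0, 0.036, 0, 0, 0, 0, -0.004, 0, 0.036, 0, 0, 0, 0, -0.004, 0, 0.036, 0, 0, 0, 0, -0.01, 0, 0, 0, 0, 0, 0, -0.01, 0, 0, 0, 0, 0, 0, -0.007, 0, 0, 0, 0, 0, 0, -0.007, 0, 0, 0, 0, 0, 0, -0.007, 0, 0, 0, 0, 0, 0]
}}

```text
time: 8.65
eef_pos: [0.621, 0.1381, 0.2883]
eef_rot: [[0.168, 0.986, 0.002], [0.986, -0.168, 0.002], [0.002, 0.002, -1.0]]
force: [0.7, 3.4, 2.4]
finger_gap: 0.0009
finger_force: 1.2
```

{"name": "drive_tool", "arguments": {
  "increments": [-0.007, 0, 0, 0, 0, 0, 0, -0.007, 0, 0, 0, 0, 0, 0, -0.007, 0, 0, 0, 0, 0, 0]
}}

```text
time: 9.02
eef_pos: [0.6167, 0.1163, 0.287]
eef_rot: [[0.169, 0.986, -0.0], [0.986, -0.169, 0.0], [0.0, -0.0, -1.0]]
force: [-0.8, 2.1, 2.1]
finger_gap: 0.0003
finger_force: 1.1
```

```bash
python3 - <<'E'
from h import *
import cv2
st()
a=vision.get_image("scene")[:,:,::-1];b=vision.get_image("top")[:,:,::-1]
cv2.imwrite("pics/p1.png",cv2.resize(np.hstack([a[80:280,270:450],b[50:250,210:390]]),None,fx=2.2,fy=2.2))
E
```

```text
t 9.03 case [ 0.1163 -0.0023  0.287 ] F [-0.77  2.11  2.06] phi [0.    0.    0.002] j [-0.61  0.37  0.48  1.61 -0.18  1.2  -0.26]
```

View pics/p1.png

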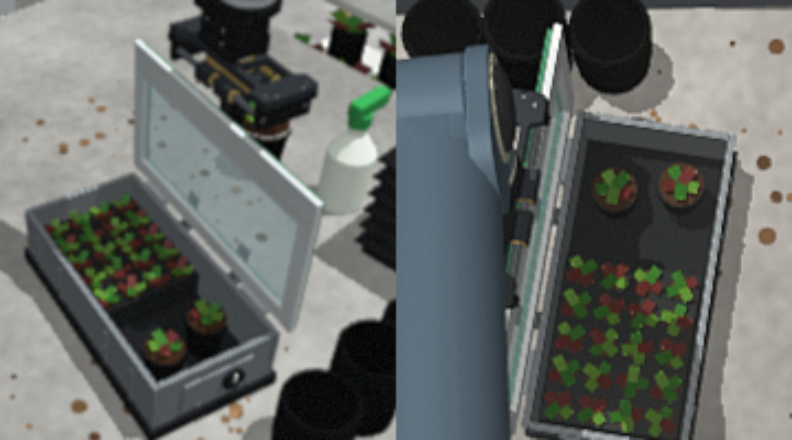

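The views show the lid near upright with the closed fingers behind it near the middle, and nothing else touched. I'll continue the push past balance.

{"name": "drive_tool", "arguments": {
  "increments": [-0.007, 0, 0, 0, 0, 0, 0, -0.007, 0, 0, 0, 0, 0, 0, -0.007, 0, 0, 0, 0, 0, 0, -0.007, 0, 0, 0, 0, 0, 0, -0.004, 0, 0, 0, 0, 0, 0]
}}

```text
time: 9.75
eef_pos: [0.6114, 0.0838, 0.287]
eef_rot: [[0.17, 0.985, -0.0], [0.985, -0.17, -0.001], [-0.001, -0.0, -1.0]]
force: [-0.1, -0.4, 1.0]
finger_gap: 0.0003
finger_force: 0.1
```

```bash
python3 - <<'E'
from h import *
st()
print(under:=0)
plan([(.085,0,.35,0,1),(-.19,0,.35,0,5),(-.17,0,.25,.62,4)],start=(.085,0,.287,0))
E
```

```text
t 9.75 case [ 0.0834 -0.0025  0.287 ] F [-0.07 -0.4   0.99] phi [ 0.    -0.001  0.003] j [-0.57  0.35  0.49  1.64 -0.18  1.19 -0.21]
0
0.0, 0.0, -0.063, 0.0, 0.0, -0.0, 0
-- [0.609 0.086 0.35 ]
-0.055, -0.0, 0.0, 0.0, 0.0, -0.0, 0
-0.055, -0.0, 0.0, 0.0, 0.0, 0.0, 0
-0.055, 0.0, 0.0, 0.0, 0.0, 0.0, 0
-0.055, -0.0, 0.0, 0.0, 0.0, 0.0, 0
-0.055, -0.0, 0.0, 0.0, 0.0, 0.0, 0
-- [ 0.563 -0.185  0.35 ]
0.005, -0.0, 0.025, -0.0, 0.155, 0.0, 0
0.001, -0.0, 0.025, 0.0, 0.155, -0.0, 0
-0.003, 0.0, 0.025, -0.0, 0.155, 0.0, 0
-0.007, -0.0, 0.025, -0.0, 0.155, 0.0, 0
-- [ 0.567 -0.166  0.25 ]
```

{"name": "drive_tool", "arguments": {
  "increments": [0.008, 0, -0.06, 0, 0, 0, 0, 0, 0, -0.01, 0, 0, 0, 0, -0.055, 0, 0, 0, 0, 0, 0, -0.055, 0, 0, 0, 0, 0, 0, -0.055, 0, 0, 0, 0, 0, 0, -0.057, 0, 0, 0, 0, 0, 0, -0.057, 0, 0, 0, 0, 0, 0]
}}

```text
time: 10.62
eef_pos: [0.5647, -0.1843, 0.3568]
eef_rot: [[0.169, 0.986, -0.0], [0.986, -0.169, -0.001], [-0.001, -0.0, -1.0]]
force: [0.0, 0.1, 0.6]
finger_gap: 0.0005
finger_force: 0.0
```

```bash
python3 - <<'E'
from h import *
import cv2
st()
a=vision.get_image("scene")[:,:,::-1]
cv2.imwrite("pics/p2.png",cv2.resize(a[80:280,230:450],None,fx=2.7,fy=2.7))
# lip corners predicted in crop for a range of angles
for th in np.arange(.6,1.5,.1):
    q=[proj("scene",W(.094-.21*np.cos(th),y,.102+.21*np.sin(th))) for y in(-.19,.19)]
    print(round(th,1),[(round((u-230)*2.7),round((v-80)*2.7)) for u,v in q])
plan([(-.17,0,.25,.62,4)])
E
```

```text
t 10.62 case [-0.1888 -0.0012  0.3568] F [0.   0.07 0.55] phi [ 0.    -0.001  0.002] j [-0.23  0.28  0.62  1.59 -0.17  1.32  0.24]
0.6 [(322, 397), (131, 166)]
0.7 [(335, 379), (141, 150)]
0.8 [(351, 360), (152, 134)]
0.9 [(368, 342), (164, 119)]
1.0 [(386, 324), (178, 105)]
1.1 [(406, 308), (193, 91)]
1.2 [(426, 292), (209, 79)]
1.3 [(446, 278), (225, 69)]
1.4 [(466, 266), (242, 60)]
0.008, 0.0, 0.027, 0.001, 0.157, -0.004, 0
0.003, 0.0, 0.028, 0.001, 0.157, -0.004, 0
-0.001, 0.0, 0.028, 0.001, 0.157, -0.004, 0
-0.005, 0.0, 0.027, 0.001, 0.157, -0.004, 0
-- [ 0.567 -0.166  0.25 ]
```

View pics/p2.png

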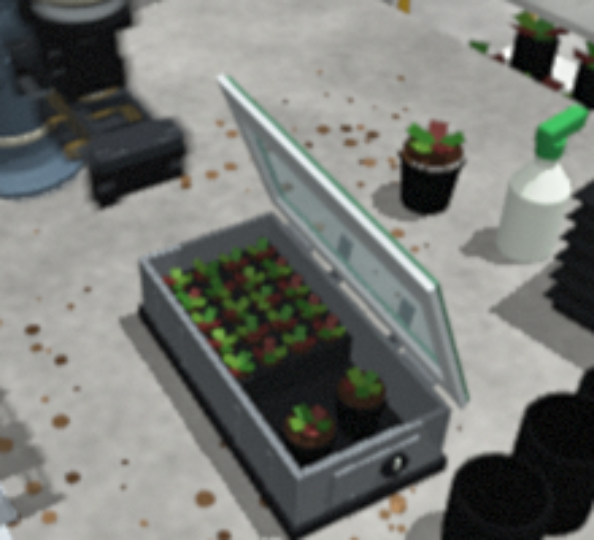

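The lid is falling on its own: the lip corners at (435,286) and (222,78) match about 1.25 rad. I'll go under it now.

{"name": "drive_tool", "arguments": {
  "increments": [0.008, 0, 0.027, 0, 0.157, 0, 0, 0.003, 0, 0.03, 0, 0.157, 0, 0, 0, 0, 0.032, 0, 0.157, 0, 0, 0.002, 0, 0.034, 0, 0.15, 0, 0]
}}

```text
time: 11.18
eef_pos: [0.5725, -0.141, 0.2402]
eef_rot: [[0.139, 0.985, 0.101], [0.799, -0.172, 0.576], [0.584, 0.001, -0.811]]
force: [0.1, 0.4, -0.1]
finger_gap: 0.0006
finger_force: 0.0
```

```bash
cat >> h.py <<'E'
def under(th,e=.02,phi=.62,gap=0):
    z=np.array([np.sin(phi),-np.cos(phi)]);x=np.array([np.cos(phi),np.sin(phi)])
    l=np.array([.094-.21*np.cos(th),.102+.21*np.sin(th)])
    return l-x*(.0095+gap)+z*(e-.014)
E
python3 - <<'E'
from h import *
import cv2
st()
a=vision.get_image("scene")[:,:,::-1]
cv2.imwrite("pics/p3.png",cv2.resize(a[80:280,230:450],None,fx=2.7,fy=2.7))
for th in (.85,.8,.75,.7,.6): print(th,under(th))
p=under(.75); plan([(p[0],0,p[1],.62,4)])
p=under(.85); plan([(p[0],0,p[1],.62,4)])
E
```

```text
t 11.18 case [-0.1448 -0.0017  0.2402] F [ 0.14  0.42 -0.1 ] phi [-0.002  0.624  0.005] j [ 0.12  0.46  0.47  1.73 -0.79  1.37  0.72]
0.85 [-0.0488421   0.24936578]
0.8 [-0.05655404  0.24224167]
0.75 [-0.0639003   0.23474103]
0.7 [-0.07086249  0.22688261]
0.6 [-0.08356611  0.21017181]
0.017, 0.0, 0.012, -0.001, -0.002, -0.003, 0
0.017, 0.0, 0.012, -0.001, -0.002, -0.003, 0
0.017, 0.0, 0.012, -0.001, -0.002, -0.003, 0
0.017, 0.0, 0.012, -0.001, -0.002, -0.003, 0
-- [ 0.584 -0.061  0.235]
0.022, 0.0, 0.011, -0.001, -0.002, -0.003, 0
0.022, 0.0, 0.011, -0.001, -0.002, -0.003, 0
0.022, 0.0, 0.011, -0.001, -0.002, -0.003, 0
0.022, 0.0, 0.011, -0.001, -0.002, -0.003, 0
-- [ 0.587 -0.046  0.249]
```

View pics/p3.png

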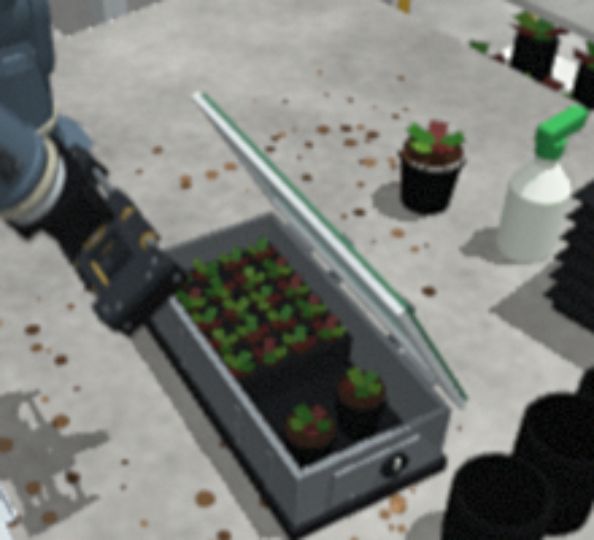

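Lip at (405,310)/(197,93), about 1.10 rad and falling freely; the gripper is clear in front. Fingers go under it now.

{"name": "drive_tool", "arguments": {
  "increments": [0.023, 0, 0.016, 0, 0, 0, 0, 0.023, 0, 0.016, 0, 0, 0, 0, 0.022, 0, 0.016, 0, 0, 0, 0, 0, 0, 0, 0, 0, 0, 0, 0, 0, 0, 0, 0, 0, 0]
}}

```text
time: 11.85
eef_pos: [0.5866, -0.0593, 0.2414]
eef_rot: [[0.139, 0.985, 0.099], [0.803, -0.17, 0.571], [0.579, 0.0, -0.815]]
force: [0.1, -0.6, -2.4]
finger_gap: 0.0006
finger_force: 1.0
```

{"name": "drive_tool", "arguments": {
  "increments": [0, 0, 0, 0, 0, 0, 0]
}}

```text
time: 11.98
eef_pos: [0.5865, -0.0599, 0.241]
eef_rot: [[0.14, 0.985, 0.099], [0.803, -0.172, 0.571], [0.58, -0.001, -0.815]]
force: [-0.6, -0.3, -1.6]
finger_gap: -0.0001
finger_force: 1.2
```

{"name": "drive_tool", "arguments": {
  "increments": [-0.003, 0, 0.003, 0, 0, 0, 0, -0.003, 0, 0.003, 0, 0, 0, 0]
}}

```text
time: 12.22
eef_pos: [0.5869, -0.0608, 0.2331]
eef_rot: [[0.139, 0.985, 0.1], [0.802, -0.171, 0.572], [0.581, 0.001, -0.814]]
force: [-0.3, -2.5, 0.3]
finger_gap: 0.0004
finger_force: 1.3
```

```bash
python3 - <<'E'
from h import *
import cv2
st()
a=vision.get_image("scene")[:,:,::-1]
cv2.imwrite("pics/p4.png",cv2.resize(a[80:280,230:450],None,fx=2.7,fy=2.7))
E
```

```text
t 12.22 case [-0.0633 -0.0025  0.2331] F [-0.32 -2.54  0.25] phi [-0.002  0.62   0.004] j [-0.    0.43  0.44  1.79 -0.82  1.27  0.63]
```

View pics/p4.png

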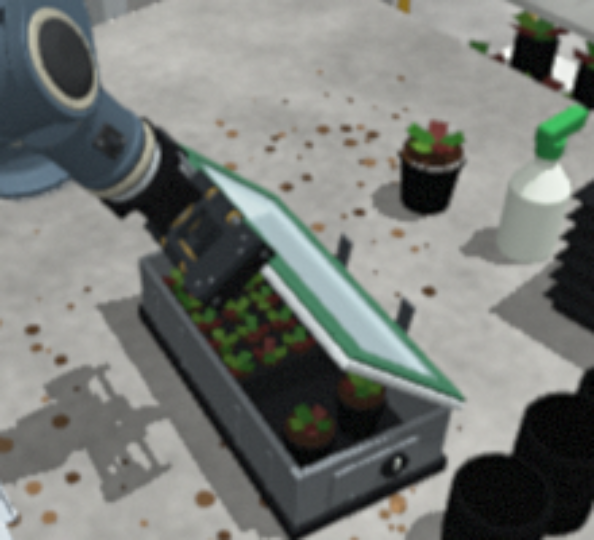

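The lid is caught: the lip rests on the fingers at about 0.75 rad (front corner at (347,365)), with a small contact force. Now to lower it along its arc.

```bash
python3 - <<'E'
from h import *
w=[]
for th in np.r_[np.arange(.71,.11,-.03)]:
    p=under(th); w.append((p[0],-.0025,p[1],.62,1))
import io,contextlib
f=io.StringIO()
with contextlib.redirect_stdout(f): plan(w)
print("\n".join(l for l in f.getvalue().split("\n") if "--" not in l))
E
```

```text
-0.007, 0.0, -0.0, 0.003, 0.0, -0.004, 0
-0.006, 0.0, 0.002, -0.0, -0.0, 0.0, 0
-0.006, -0.0, 0.002, 0.0, 0.0, -0.0, 0
-0.006, 0.0, 0.002, 0.0, 0.0, 0.0, 0
-0.006, -0.0, 0.002, 0.0, 0.0, 0.0, 0
-0.006, -0.0, 0.002, 0.0, 0.0, 0.0, 0
-0.006, 0.0, 0.002, 0.0, 0.0, 0.0, 0
-0.006, -0.0, 0.003, 0.0, 0.0, 0.0, 0
-0.006, 0.0, 0.003, 0.0, 0.0, 0.0, 0
-0.006, -0.0, 0.003, 0.0, 0.0, 0.0, 0
-0.005, 0.0, 0.003, 0.0, 0.0, 0.0, 0
-0.005, -0.0, 0.003, 0.0, 0.0, 0.0, 0
-0.005, -0.0, 0.003, 0.0, 0.0, 0.0, 0
-0.005, 0.0, 0.004, 0.0, 0.0, 0.0, 0
-0.005, 0.0, 0.004, 0.0, 0.0, 0.0, 0
-0.005, -0.0, 0.004, 0.0, 0.0, 0.0, 0
-0.005, 0.0, 0.004, 0.0, 0.0, 0.0, 0
-0.005, -0.0, 0.004, 0.0, 0.0, 0.0, 0
-0.005, 0.0, 0.004, 0.0, 0.0, 0.0, 0
-0.004, -0.0, 0.005, 0.0, 0.0, 0.0, 0
```

{"name": "drive_tool", "arguments": {
  "increments": [-0.006, 0, 0.001, 0, 0, 0, 0, -0.006, 0, 0.002, 0, 0, 0, 0, -0.006, 0, 0.002, 0, 0, 0, 0, -0.006, 0, 0.002, 0, 0, 0, 0, -0.006, 0, 0.002, 0, 0, 0, 0, -0.006, 0, 0.002, 0, 0, 0, 0, -0.006, 0, 0.002, 0, 0, 0, 0, -0.006, 0, 0.003, 0, 0, 0, 0, -0.006, 0, 0.003, 0, 0, 0, 0, -0.006, 0, 0.003, 0, 0, 0, 0]
}}

```text
time: 13.52
eef_pos: [0.5804, -0.0949, 0.1799]
eef_rot: [[0.138, 0.986, 0.098], [0.802, -0.169, 0.573], [0.582, -0.0, -0.813]]
force: [-1.8, -2.4, -0.5]
finger_gap: 0.0006
finger_force: 1.5
```

```bash
cat > low.py <<'E'
from h import *
import sys,io,contextlib
from scipy.optimize import minimize_scalar
st()
s=observe();q=incase(s["eef_pos"])
th0=minimize_scalar(lambda t:np.hypot(*(under(t)-q[[0,2]])),bounds=(-.1,1),method="bounded");print("theta",th0.x,"off",th0.fun)
n=int(sys.argv[1]);step=float(sys.argv[2]);w=[]
for k in range(1,n+1):
    p=under(th0.x-step*k);w.append((p[0],-.0025,p[1],.62,1))
f=io.StringIO()
with contextlib.redirect_stdout(f): plan(w)
print("\n".join(l for l in f.getvalue().split("\n") if "--" not in l))
E
python3 low.py 10 .028
```

```text
t 13.53 case [-0.0979 -0.0018  0.1799] F [-1.81 -2.41 -0.46] phi [-0.     0.621  0.002] j [ 0.07  0.51  0.43  1.82 -0.85  1.24  0.75]
theta 0.43982386170594 off 0.0025592502776479575
-0.006, 0.001, 0.001, 0.001, -0.001, -0.002, 0
-0.005, 0.0, 0.003, 0.0, 0.0, 0.0, 0
-0.005, 0.0, 0.003, 0.0, 0.0, 0.0, 0
-0.005, -0.0, 0.003, 0.0, 0.0, 0.0, 0
-0.005, 0.0, 0.003, 0.0, 0.0, 0.0, 0
-0.005, -0.0, 0.004, 0.0, 0.0, 0.0, 0
-0.005, -0.0, 0.004, 0.0, 0.0, 0.0, 0
-0.004, -0.0, 0.004, 0.0, 0.0, 0.0, 0
-0.004, 0.0, 0.004, 0.0, 0.0, 0.0, 0
-0.004, -0.0, 0.004, 0.0, 0.0, 0.0, 0
```

{"name": "drive_tool", "arguments": {
  "increments": [-0.005, 0, 0.002, 0, 0, 0, 0, -0.005, 0, 0.003, 0, 0, 0, 0, -0.005, 0, 0.003, 0, 0, 0, 0, -0.005, 0, 0.003, 0, 0, 0, 0, -0.005, 0, 0.003, 0, 0, 0, 0, -0.005, 0, 0.004, 0, 0, 0, 0, -0.005, 0, 0.004, 0, 0, 0, 0, -0.004, 0, 0.004, 0, 0, 0, 0, -0.004, 0, 0.004, 0, 0, 0, 0, -0.003, 0, 0.003, 0, 0, 0, 0]
}}

```text
time: 14.78
eef_pos: [0.5775, -0.1133, 0.1263]
eef_rot: [[0.138, 0.985, 0.099], [0.802, -0.17, 0.573], [0.581, -0.0, -0.814]]
force: [-0.9, -3.2, -2.8]
finger_gap: 0.0003
finger_force: 1.9
```

```bash
python3 low.py 10 .012
```

```text
t 14.78 case [-0.1166 -0.002   0.1263] F [-0.91 -3.19 -2.82] phi [-0.001  0.62   0.003] j [ 0.11  0.59  0.41  1.84 -0.89  1.19  0.85]
theta 0.16682732228432104 off 0.0007563943848716085
-0.002, 0.001, 0.001, 0.002, -0.0, -0.002, 0
-0.002, 0.0, 0.002, 0.0, -0.0, 0.0, 0
-0.002, 0.0, 0.002, 0.0, 0.0, 0.0, 0
-0.002, -0.0, 0.002, 0.0, 0.0, 0.0, 0
-0.002, 0.0, 0.002, 0.0, 0.0, 0.0, 0
-0.002, 0.0, 0.002, 0.0, 0.0, 0.0, 0
-0.002, 0.0, 0.002, 0.0, 0.0, 0.0, 0
-0.002, -0.0, 0.002, 0.0, 0.0, 0.0, 0
-0.002, 0.0, 0.002, 0.0, 0.0, 0.0, 0
-0.002, 0.0, 0.002, 0.0, 0.0, 0.0, 0
```

{"name": "drive_tool", "arguments": {
  "increments": [-0.002, 0, 0.002, 0, 0, 0, 0, -0.002, 0, 0.002, 0, 0, 0, 0, -0.002, 0, 0.002, 0, 0, 0, 0, -0.002, 0, 0.002, 0, 0, 0, 0, -0.002, 0, 0.002, 0, 0, 0, 0, -0.002, 0, 0.002, 0, 0, 0, 0, -0.002, 0, 0.002, 0, 0, 0, 0, -0.002, 0, 0.002, 0, 0, 0, 0, -0.002, 0, 0.002, 0, 0, 0, 0, -0.001, 0, 0.001, 0, 0, 0, 0]
}}

```text
time: 16.02
eef_pos: [0.5769, -0.1164, 0.1001]
eef_rot: [[0.137, 0.986, 0.098], [0.801, -0.169, 0.574], [0.582, -0.0, -0.813]]
force: [-1.1, -1.8, -2.9]
finger_gap: 0.0008
finger_force: 1.9
```

```bash
python3 low.py 10 .006
```

```text
t 16.02 case [-0.1197 -0.0019  0.1001] F [-1.1  -1.83 -2.89] phi [-0.     0.622  0.002] j [ 0.13  0.63  0.4   1.85 -0.92  1.16  0.9 ]
theta 0.040687805953547776 off 0.0003388156715531087
-0.001, 0.001, 0.001, 0.001, -0.002, -0.002, 0
-0.001, -0.0, 0.001, 0.0, -0.0, 0.0, 0
-0.001, 0.0, 0.001, -0.0, -0.0, -0.0, 0
-0.001, -0.0, 0.001, 0.0, 0.0, 0.0, 0
-0.001, 0.0, 0.001, 0.0, 0.0, 0.0, 0
-0.001, 0.0, 0.001, 0.0, 0.0, 0.0, 0
-0.001, 0.0, 0.001, 0.0, 0.0, 0.0, 0
-0.001, -0.0, 0.001, 0.0, 0.0, 0.0, 0
-0.001, 0.0, 0.001, 0.0, 0.0, 0.0, 0
-0.001, -0.0, 0.001, 0.0, 0.0, 0.0, 0
```

{"name": "drive_tool", "arguments": {
  "increments": [-0.001, 0, 0.001, 0, 0, 0, 0, -0.001, 0, 0.001, 0, 0, 0, 0, -0.001, 0, 0.001, 0, 0, 0, 0, -0.001, 0, 0.001, 0, 0, 0, 0, -0.001, 0, 0.001, 0, 0, 0, 0, -0.001, 0, 0.001, 0, 0, 0, 0, -0.001, 0, 0.001, 0, 0, 0, 0]
}}

```text
time: 16.9
eef_pos: [0.5768, -0.1183, 0.0909]
eef_rot: [[0.137, 0.986, 0.099], [0.801, -0.169, 0.574], [0.583, 0.0, -0.813]]
force: [0.6, -0.4, 0.8]
finger_gap: 0.0004
finger_force: 0.4
```

{"name": "drive_tool", "arguments": {
  "increments": [-0.001, 0, 0.001, 0, 0, 0, 0, -0.001, 0, 0.001, 0, 0, 0, 0, -0.001, 0, 0.001, 0, 0, 0, 0]
}}

```text
time: 17.27
eef_pos: [0.5766, -0.1189, 0.0866]
eef_rot: [[0.137, 0.986, 0.099], [0.801, -0.169, 0.574], [0.582, 0.0, -0.813]]
force: [-0.5, -0.1, -0.2]
finger_gap: 0.0005
finger_force: 0.0
```

{"name": "drive_tool", "arguments": {
  "increments": [-0.001, 0, 0.001, 0, 0, 0, 0, -0.001, 0, 0.001, 0, 0, 0, 0, -0.001, 0, 0.001, 0, 0, 0, 0]
}}

```text
time: 17.65
eef_pos: [0.5763, -0.1199, 0.0821]
eef_rot: [[0.138, 0.986, 0.098], [0.801, -0.169, 0.574], [0.582, -0.0, -0.813]]
force: [-0.5, 0.5, -0.5]
finger_gap: 0.0004
finger_force: 0.0
```

```bash
python3 low.py 1 .006
```

```text
t 17.65 case [-0.1233 -0.0019  0.0821] F [-0.54  0.55 -0.48] phi [-0.001  0.621  0.002] j [ 0.14  0.65  0.39  1.85 -0.93  1.14  0.93]
theta -0.04438333285629628 off 0.0032338704419408158
0.002, 0.001, 0.003, 0.001, -0.001, -0.002, 0
```

{"name": "drive_tool", "arguments": {
  "increments": [-0.008, 0, -0.006, 0, 0, 0, 0, -0.016, 0, -0.012, 0, 0, 0, 0, -0.016, 0, -0.012, 0, 0, 0, 0, -0.016, 0, -0.012, 0, 0, 0, 0, -0.008, 0, -0.025, 0, 0, 0, 0, 0, 0, -0.035, 0, 0, 0, 0, 0, 0, -0.035, 0, 0, 0, 0, 0, 0, 0, 0, 0, 0, 0]
}}

```text
time: 18.65
eef_pos: [0.554, -0.254, 0.1583]
eef_rot: [[0.139, 0.985, 0.104], [0.804, -0.173, 0.57], [0.579, 0.004, -0.815]]
force: [-0.1, -0.1, 0.0]
finger_gap: 0.0005
finger_force: 0.0
```

```bash
python3 - <<'E'
from h import *
import cv2
st()
a=vision.get_image("scene")[:,:,::-1];b=vision.get_image("top")[:,:,::-1]
cv2.imwrite("pics/p5.png",np.hstack([cv2.resize(a[100:300,230:430],None,fx=2,fy=2),cv2.resize(b[70:270,210:410],None,fx=2,fy=2)]))
for y in(-.19,.19):
    for n,o in(("scene",(230,100)),("top",(210,70))):
        u=proj(n,W(-.112,y,.116)); print(n,round((u[0]-o[0])*2+(400 if n=="top" else 0)),round((u[1]-o[1])*2))
E
```

```text
t 18.65 case [-0.2592 -0.0023  0.1583] F [-0.06 -0.06  0.03] phi [-0.006  0.617  0.005] j [ 0.3   0.63  0.47  1.68 -0.8   1.38  0.93]
scene 211 320
top 727 72
scene 83 144
top 683 384
```

View pics/p5.png

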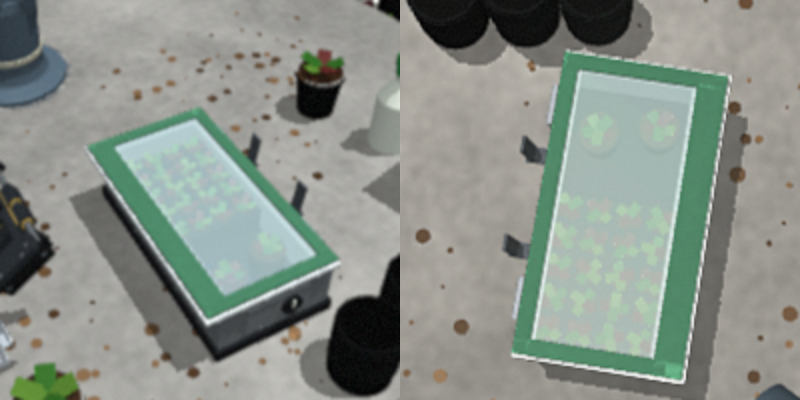

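The lid is fully shut: its front corners at (727,74) and (683,382) in the top view match the predicted shut pose, the pots are in place and the gripper is clear.

```bash
python3 -c "
from rig import job_done; print(job_done())"
```

```text
the job is handed in; nothing more can be done
None
```

The lid was tipped over with the closed fingers, fell on its own, was caught from below at about 0.75 rad, and was lowered gently until fully shut; the job was handed in at about 19 s with the robot clear and the pots where they stood.

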